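# Clear the hook and hold the caddy's lock pin open

### The arm

A 7-joint arm with a two-finger parallel gripper is mounted at the origin on the work surface. World frame = base frame: x ahead of the robot, y to its left, z up, the work surface at z = 0. Lengths are in m, angles in rad, forces in N, time in s.
With the tool pointing down it reaches from about 0.4 to 0.85 m from the base axis. Payload 6.9 kg.
Tool frame: the origin (TCP) lies midway between the tips of the shut fingers; the grasp point (between the pads) lies 19 mm behind it; z points along the fingers, y is the direction in which the jaws open and shut (so a half turn about z gives the same grasp; the last joint's range is limited). The gripper opens to 85 mm and grips with 20 to 120 N. Pads are 22 mm wide; open, the fingers measure 114 mm over their backs; the gripper's body (76 mm by 85 mm) begins 54 mm behind the grasp point. The pads swing forward as they close: fully open they stand 13 mm farther back than shut.
Start: joints at [1.296, 0.507, -0.238, 1.5, 0.126, 1.149, -0.155], TCP at [0.232, -0.58, 0.231] pointing down, gripper open.
Joint ranges: [-3.08, 3.08], [-0.24, 2.05], [-1.43, 1.35], [0, 2.5], [-1.52, 4.66], [0.17, 1.96], [-2.89, 2.89]. Speed limits (rad/s): [2.39, 2.39, 3.14, 3.14, 3.14, 3.14, 3.14].

### API

Orientations are given as a unit quaternion [x, y, z, w].
In Python, from station import ctrl gives the robot as it stands. The module is installed in compiled form; this text tells all that it offers.
- The arm moves only by the tool move_arm, never from a script. Its argument "motion" is one flat list of numbers, 7 for each row, row after row: the turn, a rotation vector about the tool's x, y, z in units of 8 degrees (1.0 is 8 degrees), then the shift along the tool's x, y, z in units of 40 mm (1.0 is 40 mm), then the gripper command: -1 is fully open, 1 is shut, values between are in proportion. A call has 1 to 10 rows; each row is the pose to reach, as a shift and turn from the pose commanded when the call began, along the tool's axes at that moment; what a row does not reach only later rows make up. A row lasts 1/10 s, in which the tool goes at most 50 mm and 8.59 degrees, less where a joint would pass 70% of its speed; a pose out of reach is approached as far as the arm can. A call with a gripper value outside its range is refused whole. The fingers move at their own pace and stop on an object; "force" is the grip in N (left out, the last holds). Time passes only in rows, so rows that repeat a pose let the fingers close. It gives the time, the measured TCP pose, the force and the opening at its end, in the units of the state.
- ctrl.sense(): the state, without advancing time (a new reading comes with each control period).
- ctrl.read_camera(name): name is "scene" or "top" or "wrist"; returns (picture, depth): 480x640x3 uint8, red, green, blue; 480x640 float32, m along the optical axis (not along the pixel's ray), 0 where there is no reading.
- ctrl.camera_model(name): a dict with "mtx" (3x3 intrinsics, pixels), "dist_coeffs" ([k1, k2, p1, p2, k3] as OpenCV has them; the pictures are not rectified), "R" (3x3) and "t" (3): a world point X has camera coordinates R X + t. Camera axes: x right, y down, z forward; pixel columns grow to the right and rows downward; lengths in m; the calibration is good to about 2 mm. A picture is of the moment at which its call begins: read the wrist's pose just before it. camera_model takes no time and is no camera call; for the wrist camera it gives the pose at the moment of the call.
- ctrl.job_done(): hands the job in, once; it reports no verdict.
Trained networks look in the newest picture that a camera, given by its name, has taken for a name from the list of things; names that differ only in an ending like _2 or _b are one class to them, and where a whole thing is asked for, a point or a joint stands for the part that bears it (a point fixed in the world has none). Each returns a list of dicts, best first, with "score" (0 to 1); they miss things now and then, are a little off and sometimes report something else, mostly with a low value. They report only what shows in the picture. A call takes as long as a camera call. They do not tell look-alikes from the thing itself.
- ctrl.find_in(camera, query): "bbox" ([left, top, width, height] in pixels, round what is visible of it).
- ctrl.regions_of(camera, query): "mask" (480x640 bool, what is visible of it) and "bbox" ([left, top, width, height] in pixels, round what is visible of it).
- ctrl.place_of(camera, query): "centre" ([column, row] in pixels: a listed point, or the origin of a listed thing).
The state is a dict: "time_s": time; "q": joint angles; "qd": joint speeds; "effort": joint torques, N m; "eef_pos": TCP position; "tcp_rot": TCP orientation; "contact_force": force on the tool from outside, world axes, zero at the start; "torque": the same for the moment, N m; "finger_gap": finger opening in m.
Only numpy, scipy, OpenCV 4.12 (cv2) and the standard library are available. Lean on these libraries where they do the work, as an engineer would, in place of code of your own. Each camera call takes 0.05 s, during which the arm holds its last target.

### The job

The drain unblocker hanging beside the pull-out caddy's lock is in the way: lift it up off its forked hook, stand it upright on its cup in the empty red bin and let go of it. Then take the black knob of the caddy's spring-loaded lock pin, pull it fully up out of its hole and keep holding it there so that the caddy could be slid out: you finish while holding the pin up. Leave everything else where it is.

Things in the scene. Friction and masses are not known exactly. Their poses are not given: they have to be found in the camera images.
- unblocker: Drain unblocker, 0.17-0.35 kg, z up its stick. Origin: centre of the underside of its black rubber cup (120 mm across, 55 high). Wooden stick 15 thick; collar 40 across, 6 thick, underside 115 above the origin; above it a round upright grip 26 thick, from 121 to 163. At the start it hangs upright by the collar on the forked hook, origin 120 above the work surface.
- unblocker_grip (a point): Middle of the unblocker's wooden grip, 147 mm above its origin; take it here from above. Moves with the unblocker.
- hook (a point): Where the collar rests: top of the forked hook, on the hanging axis, 235 mm high, axes as the caddy. Two prongs (10 wide, 21 apart, 8 thick) run along the caddy's x, from a frame of two slim posts 76 mm off on +x, 235 high, to upturned tips 10 mm high, 30 mm off on -x. The collar must rise over 10 mm, then leave towards -x, over the lock pin. The space above is free.
- caddy: Fixed steel base of the pull-out caddy. Origin: on the work surface right below the lock pin's axis; z up; +x (away from the robot) leads to the hook, its hanging axis 100 mm from the pin's axis, and to its grey basket (from 185 to 300 mm, rim 75 high). The pin passes a guide plate (62 x 60, top 66 high) into a hole in a tongue (top 38 high). Yaw within 0.3 rad of the world's.
- lock_pin (a joint): Spring-loaded lock pin, moves straight up: 0 = seated in its hole, 0.018 m = fully up at its stop; its tip leaves the hole at 0.012. The spring pulls it down with about 5 N at 0, rising to 11 N at 0.018, so it drops back when let go.
- pin_knob (a point): Middle of the pin's round upright black knob, 25 mm thick, 32 tall, with a 29 mm rim on its top 5 mm. Seated, it is 94 mm above the work surface (knob from 78 to 110); it moves with the pin. Fingers have room on its caddy +y and -y sides. With the unblocker gone, the nearest part of the hook is its tips, 70 mm away on +x, 227 to 245 high.
- bin: Empty open red plastic bin, fixed: 210 mm (its x) by 165 (its y), 75 high, walls and floor 5 thick. Origin: centre of its underside, on the work surface; yaw within 0.3 rad of the world axes.
- soap: Bystander, leave alone: the green soap bottle (50 mm across, 120 tall) standing in the basket. Origin: centre of its underside.
- pads: Bystander, leave alone: a small yellow carton (55 x 45 x 75 tall) standing in the basket. Origin: centre of its underside.
- coupling: Bystander, leave alone: a black pipe coupling ring (56 across, 35 tall) on the work surface between caddy and bin. Origin: centre of its underside.
- tabs: Bystander, leave alone: a big blue and red carton (120 x 150 x 170 tall), right of the work. Origin: centre of its underside.
- spray: Bystander, leave alone: a white bottle (64 across, 170 tall), right of the work. Origin: centre of its underside.
- film: Bystander, leave alone: a long blue box (300 x 90 x 90 tall), left of the work. Origin: centre of its underside.
Not all that is in view belongs to the job. Of the things that look like the unblocker, the smallest one is meant.

How it is judged:
On the way, in this order (a step that is already met when the one before it is completed fails the run):
1. the unblocker is lifted up off the hook (z of unblocker in the frame of hook above -0.1 m and contact force between unblocker and caddy below 0.1 N), for 0.1 s.
2. the unblocker stands upright on the bin's floor, let go, the pin not yet pulled (x of unblocker in the frame of bin between -0.055 and 0.055 m and y of unblocker in the frame of bin between -0.035 and 0.035 m and z of unblocker in the frame of bin below 0.012 m and angle between unblocker's own z axis and vertical below 0.12 rad and contact force between the fingers and unblocker below 0.1 N and value of joint lock_pin below 0.004 m), for 0.2 s.
3. the lock pin is pulled fully up by the fingers (value of joint lock_pin above 0.0155 m and contact force between the fingers and lock_pin above 1 N), for 0.3 s.
At the end, for the whole second after the job is handed in: The fingers hold the lock pin up at more than 15.5 of its 18 mm, with more than 1 N on it, while the unblocker stands released and still in the red bin: underside within 12 mm of the work surface, axis within 55 mm (bin x) and 35 mm (bin y) of the bin's middle, tilted under 0.12 rad (all of step 3 and x of unblocker in the frame of bin between -0.055 and 0.055 m and y of unblocker in the frame of bin between -0.035 and 0.035 m and z of unblocker in the frame of bin below 0.012 m and angle between unblocker's own z axis and vertical below 0.12 rad and contact force between the fingers and unblocker below 0.1 N and linear speed of unblocker below 0.03 m/s); the arm keeps its last pose, push and grip.
It fails at once if a bystander is moved more than 30 mm (distance of any of soap, pads, coupling, tabs, spray, film from where it was at the start of the episode above 0.03 m).
It fails at once if a bystander is tipped over (angle between any of soap, pads, coupling, tabs, spray, film's own z axis and vertical above 0.35 rad).
It also fails if it takes over 56 s, if anything falls off the work surface, if the arm or the gripper's body presses on something with over 40 N, if the wrist force passes 120 N, or if a joint passes its speed limit or range.

## Working session

There is one attempt and no reset: what is moved stays moved. The work goes in short steps, Python scripts to look and compute and a tool call to move; the robot and the scene stay as the last step left them, time stands still between calls to the robot, and variables do not carry over. Pictures are saved under pics/ and viewed, and the job is handed in when it is done.

Besides the shell and the picture viewer there is one more tool, called after "Emit:" in YAML: its name, and indented under it one key for each argument. move_arm: Moves the arm, as the interface text tells. Its arguments: {"type":"object","properties":{"motion":{"type":"array","items":{"type":"number"}},"force":{"type":"number"}},"required":["motion"]}

```bash
mkdir -p pics; ls
python3 - <<'E'
from station import ctrl
import cv2,numpy as np
s=ctrl.sense(); print({k:np.round(v,3).tolist() for k,v in s.items()})
for c in ("scene","top"):
    p,d=ctrl.read_camera(c); cv2.imwrite(f"pics/{c}0.png",p[:,:,::-1]); np.save(f"{c}0.npy",d); np.save(f"{c}0p.npy",p)
    m=ctrl.camera_model(c); print(c,np.round(m['mtx'],1).tolist(),np.round(m['R'],3).tolist(),np.round(m['t'],3).tolist(),m['dist_coeffs'])
    for q in ("unblocker","unblocker_grip","pin_knob","bin","coupling","hook"):
        try:
            print(c,q,[(round(r['score'],2),np.round(r['centre']).tolist()) for r in ctrl.place_of(c,q)][:4])
        except Exception as e: print(q,e)
E
```

```text
pics
{'time_s': 0.0, 'q': [1.296, 0.508, -0.238, 1.501, 0.126, 1.149, -0.155], 'qd': [-0.0, 0.0, 0.001, -0.001, -0.0, 0.001, 0.0], 'effort': [0.002, -62.059, -2.185, -24.966, 0.013, 0.012, -0.0], 'eef_pos': [0.232, -0.58, 0.23], 'tcp_rot': [0.982, 0.189, -0.0, -0.001], 'contact_force': [0.174, 0.001, 0.055], 'torque': [0.016, -0.016, 0.061], 'finger_gap': 0.085}
scene [[574.4, 0.0, 315.9], [0.0, 574.4, 247.4], [0.0, 0.0, 1.0]] [[0.23, 0.973, -0.004], [0.732, -0.175, -0.659], [-0.642, 0.149, -0.752]] [-0.112, -0.242, 1.789] [0.05116007 0.         0.         0.         0.        ]
scene unblocker [(0.92, [379.0, 356.0]), (0.8, [264.0, 307.0]), (0.56, [204.0, 241.0])]
scene unblocker_grip [(0.82, [258.0, 267.0]), (0.73, [382.0, 306.0]), (0.59, [190.0, 185.0])]
scene pin_knob [(0.55, [247.0, 281.0])]
scene bin [(0.62, [398.0, 266.0])]
scene coupling [(0.9, [305.0, 274.0])]
scene hook [(0.62, [261.0, 275.0])]
top [[536.5, 0.0, 319.3], [0.0, 536.5, 242.0], [0.0, 0.0, 1.0]] [[-0.025, -1.0, 0.013], [-0.988, 0.022, -0.15], [0.15, -0.017, -0.989]] [-0.008, 0.522, 1.325] [0.04488015 0.         0.         0.         0.        ]
top unblocker [(0.92, [274.0, 176.0]), (0.85, [378.0, 210.0]), (0.72, [420.0, 357.0])]
top unblocker_grip [(0.82, [434.0, 360.0]), (0.67, [268.0, 153.0]), (0.63, [380.0, 192.0])]
top pin_knob [(0.68, [378.0, 253.0]), (0.5, [376.0, 207.0])]
top bin [(0.67, [223.0, 276.0])]
top coupling [(0.57, [309.0, 285.0])]
top hook [(0.63, [377.0, 199.0])]
```

View pics/scene0.png

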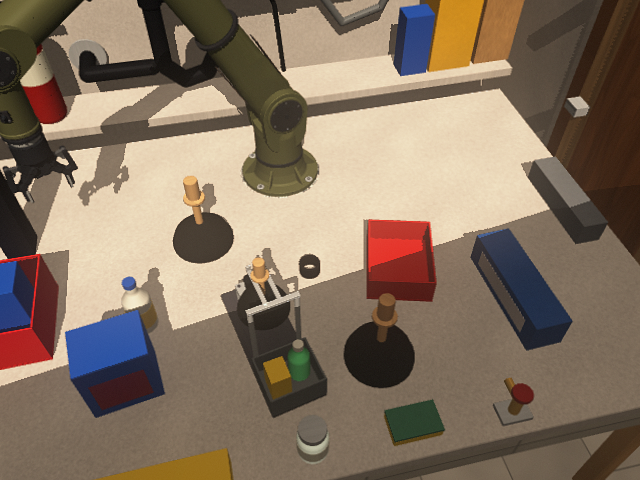

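View pics/top0.png

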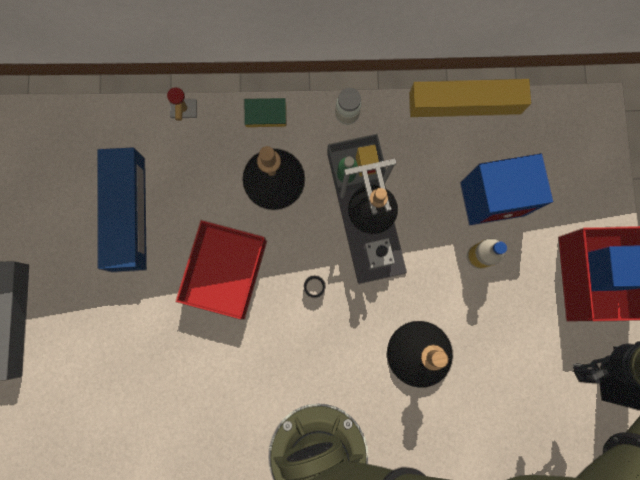

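Top view: three unblocker look-alikes at (274,176), (420,357), both standing on the table with larger cups, and (378,205) hanging on the hook. That last one is the smallest and is the one meant. The empty red bin is at (222,270); the red bin at (600,275) has contents. I'll confirm with a crop and measure.

```bash
cat > h.py <<'E'
from station import ctrl
import cv2,numpy as np
def cloud(c,d,m=None):
    m=m or ctrl.camera_model(c)
    v,u=np.mgrid[0:480,0:640]
    n=cv2.undistortPoints(np.stack([u,v],-1).reshape(-1,1,2).astype(np.float64),np.array(m['mtx']),np.array(m['dist_coeffs'])).reshape(480,640,2)
    P=np.dstack([n*d[...,None],d])
    return (P-np.array(m['t']))@np.array(m['R'])   # R^T (P-t)
def atz(c,px,z,m=None):
    m=m or ctrl.camera_model(c); R=np.array(m['R']);t=np.array(m['t'])
    n=cv2.undistortPoints(np.array(px,float).reshape(-1,1,2),np.array(m['mtx']),np.array(m['dist_coeffs'])).reshape(-1,2)
    r=np.c_[n,np.ones(len(n))]@R; C=-R.T@t
    return C+r*((z-C[2])/r[:,2])[:,None]
def proj(c,X,m=None):
    m=m or ctrl.camera_model(c)
    return cv2.projectPoints(np.array(X,float).reshape(-1,1,3),cv2.Rodrigues(np.array(m['R']))[0],np.array(m['t'],float),np.array(m['mtx']),np.array(m['dist_coeffs']))[0].reshape(-1,2)
E
python3 - <<'E'
from h import *
for c,(x,y,w,h) in {"top":(300,110,140,190),"scene":(190,220,160,210)}.items():
    p=np.load(f"{c}0p.npy"); cv2.imwrite(f"pics/crop_{c}.png",cv2.resize(p[y:y+h,x:x+w,::-1],None,fx=2.8 if c=='scene' else 3.1,fy=2.8 if c=='scene' else 3.1,interpolation=cv2.INTER_CUBIC))
d=np.load("top0.npy");P=cloud("top",d);p=np.load("top0p.npy").astype(int)
# bin rim
red=(p[...,0]>110)&(p[...,1]<70)&(p[...,2]<70); red[:, :150]=0; red[:,290:]=0
z=P[...,2]
m=red&(z>0.06)&(z<0.09)
q=P[m][:,:2].astype(np.float32); print("rim n",len(q),cv2.minAreaRect(q), np.median(P[m][:,2]))
m=red&(z<0.02); q=P[m][:,:2].astype(np.float32);print("floor",cv2.minAreaRect(q),np.median(P[m][:,2]))
reg=np.zeros((480,640),bool);reg[140:290,325:410]=1
def rep(n,lo,hi,r=reg):
    m=r&(z>lo)&(z<hi); q=P[m]; print(n,len(q),np.round(q.mean(0),4) if len(q) else '',cv2.minAreaRect(q[:,:2].astype(np.float32)) if len(q)>3 else '')
rep("grip top",.272,.295); rep("posts/hook",.225,.245)
rep("knob top",.103,.118,reg&(np.arange(480)[:,None]>235)); rep("plate",.06,.072,reg&(np.arange(480)[:,None]>230)&(np.arange(480)[:,None]<290))
print(atz("top",[[378,253],[382,251]],.094), atz("top",[[380,192]],.267))
# other unblockers
for r in (P[150:210,240:310],P[315:390,385:455]):
    print("other max z",np.percentile(r[...,2],99.5))
# coupling
for k in ("coupling",):
    b=atz("top",[[314,286]],.035); print(k,b)
E
```

```text
rim n 305 ((0.44455909729003906, 0.22856983542442322), (0.16472101211547852, 0.18388667702674866), 73.75306701660156) 0.07385222305238313
floor ((0.4537324011325836, 0.23185841739177704), (0.14924190938472748, 0.19321340322494507), 73.47863006591797) 0.003649339951063549
grip top 118 [ 0.5862 -0.1475  0.2821] ((0.5870333313941956, -0.14787833392620087), (0.02372484840452671, 0.02325061894953251), 88.27508544921875)
posts/hook 738 [ 0.6265 -0.1388  0.2356] ((0.6120018362998962, -0.14251446723937988), (0.11329147964715958, 0.11465524137020111), 10.868342399597168)
knob top 104 [ 0.4861 -0.1679  0.1097] ((0.48599162697792053, -0.16816580295562744), (0.027028238400816917, 0.024956008419394493), 87.67875671386719)
plate 469 [ 0.4852 -0.167   0.0655] ((0.4865436255931854, -0.16851675510406494), (0.062273457646369934, 0.06057541444897652), 11.873272895812988)
[[ 0.48339538 -0.16107594  0.094     ]
 [ 0.488085   -0.17102655  0.094     ]] [[ 0.59301736 -0.14876489  0.267     ]]
other max z 0.22893098846979004
other max z 0.22749773650163088
coupling [[ 0.41087275 -0.00373173  0.035     ]]
```

View pics/crop_top.png

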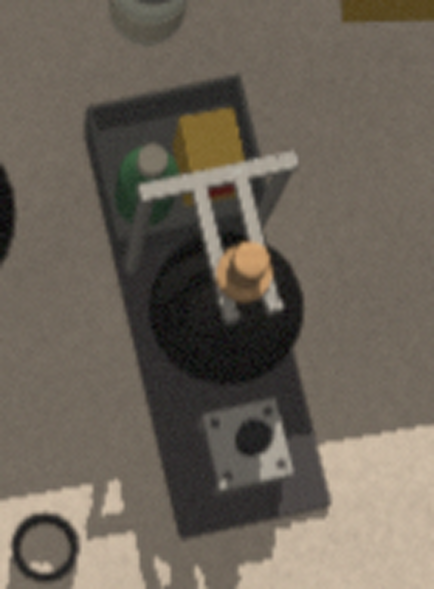

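View pics/crop_scene.png

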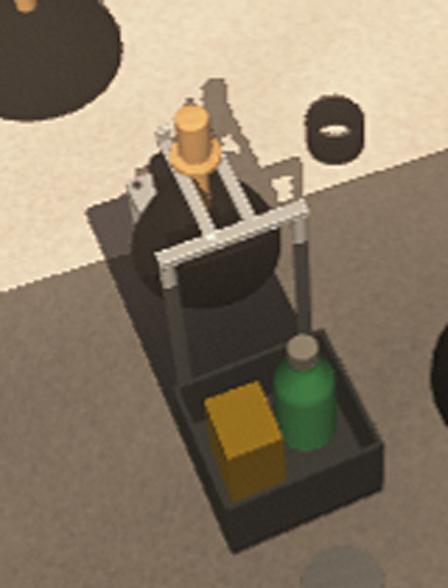

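The crop confirms it: the hanging one's collar rests on the fork at about (378,200), with its top at 0.282 m. The look-alikes stand on the table. Next I'll refine the bin pose and work out the first move.

```bash
cat >> h.py <<'E'
from scipy.spatial.transform import Rotation as Ro
def units(target,yaw):
    s=ctrl.sense(); R=Ro.from_quat(s['tcp_rot']); Rt=Ro.from_euler('z',yaw)*Ro.from_euler('x',np.pi)
    rv=(R.inv()*Rt).as_rotvec()/np.deg2rad(8)
    sh=R.inv().apply(np.array(target)-s['eef_pos'])/.04
    print("turn",np.round(rv,2),"shift",np.round(sh,2),"t",s['time_s'],np.round(s['eef_pos'],4),'F',np.round(s['contact_force'],1),'gap',round(float(s['finger_gap']),4))
    return rv,sh
E
python3 - <<'E'
from h import *
from scipy.optimize import minimize
p=np.load("top0p.npy"); d=np.load("top0.npy");P=cloud("top",d)
m=(P[...,2]>.066)&(P[...,2]<.082); m[:, :150]=0; m[:,290:]=0; m[:205]=0;m[335:]=0
q=P[m][:,:2].astype(np.float32); print(len(q),cv2.minAreaRect(q))
m=(P[...,2]>.01)&(P[...,2]<.082); m[:, :165]=0; m[:,275:]=0; m[:215]=0;m[325:]=0
q=P[m][:,:2].astype(np.float32); print(len(q),cv2.minAreaRect(q))
img=p[:,:,::-1].copy()
def box(cx,cy,yaw,z,a=.21,b=.165):
    c,s=np.cos(yaw),np.sin(yaw)
    return [[cx+c*x-s*y,cy+s*x+c*y,z] for x,y in ((a/2,b/2),(a/2,-b/2),(-a/2,-b/2),(-a/2,b/2))]
m0=cv2.minAreaRect(q)
big=cv2.resize(img[195:345,155:295],None,fx=4,fy=4)
for cx,cy,col in ((m0[0][0],m0[0][1],(0,255,0)),):
    for z in (.075,.0):
        u=(proj("top",box(cx,cy,-.284,z))-[155,195]+.5)*4
        cv2.polylines(big,[u.astype(np.int32)],True,col,1)
cv2.imwrite("pics/bin.png",big)
units([.487,-.168,.36],.205); units([.587,-.148,.36],.205)
E
```

```text
703 ((0.45686522126197815, 0.22559991478919983), (0.1679581254720688, 0.21222466230392456), 73.6007080078125)
1676 ((0.46859031915664673, 0.26586806774139404), (0.25304678082466125, 0.2120615392923355), 73.9017105102539)
turn [0.   0.   1.26] shift [ 9.74 -7.2  -3.22] t 0.7 [ 0.2323 -0.5802  0.2313] F [ 0.1  0.1 -0.1] gap 0.0852
turn [0.   0.   1.26] shift [12.25 -6.74 -3.22] t 0.7 [ 0.2323 -0.5802  0.2313] F [ 0.1  0.1 -0.1] gap 0.0852
```

View pics/bin.png

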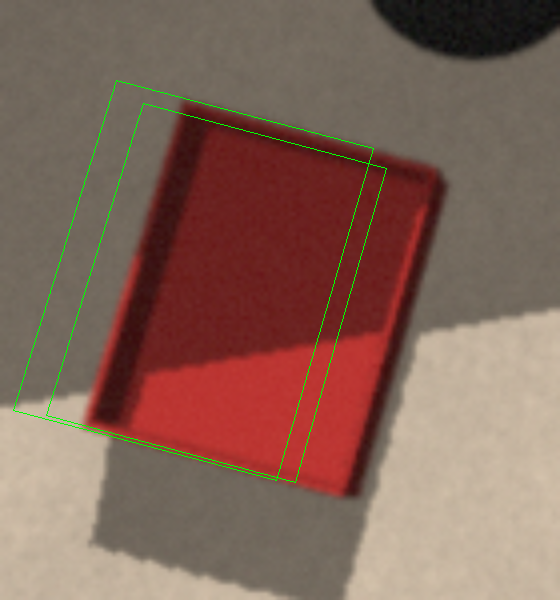

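The green overlay came from the contaminated second fit. The rim-only fit, 168x212 mm centred at (0.457,0.226) with yaw -0.286, matches the bin's size, so I'll use that one. Moving up and over the grip now.

Emit:
move_arm:
  motion: [0, 0, 0, 0, 0, -1.6, -1, 0, 0, 0, 0, 0, -3.2, -1, 0, 0, 0, 0, 0, -3.2, -1, 0, 0, 1.26, 3, -1.7, -3.2, -1, 0, 0, 1.26, 6, -3.3, -3.2, -1, 0, 0, 1.26, 9, -5, -3.2, -1, 0, 0, 1.26, 12.25, -6.74, -3.2, -1, 0, 0, 1.26, 12.25, -6.74, -3.2, -1, 0, 0, 1.26, 12.25, -6.74, -3.2, -1, 0, 0, 1.26, 12.25, -6.74, -3.2, -1]
  force: 40

```text
time_s: 1.7
eef_pos: [0.4549, -0.3077, 0.3596]
tcp_rot: [0.995, 0.102, 0.0, 0.0]
contact_force: [0.1, 0.1, -0.1]
finger_gap: 0.0854
```

Emit:
move_arm:
  motion: [0, 0, 0, 0, 0, 0, -1]

```text
time_s: 1.8
eef_pos: [0.459, -0.3017, 0.3597]
tcp_rot: [0.994, 0.108, 0.002, -0.002]
contact_force: [-0.3, -0.4, 0.0]
finger_gap: 0.0856
```

Run:
```python
from h import *
units([.587,-.148,.36],.205)
p,d=ctrl.read_camera("wrist"); m=ctrl.camera_model("wrist"); cv2.imwrite("pics/w1.png",p[:,:,::-1])
P=cloud("wrist",d,m)
k=(P[...,2]>.27)&(P[...,2]<.30)&(np.hypot(P[...,0]-.587,P[...,1]+.148)<.05)
q=P[k]; print(len(q), q.mean(0) if len(q) else '', cv2.minAreaRect(q[:,:2].astype(np.float32)) if len(q)>3 else '')
k=(P[...,2]>.102)&(P[...,2]<.12)&(np.hypot(P[...,0]-.486,P[...,1]+.168)<.04)
q=P[k]; print(len(q), q.mean(0) if len(q) else '', cv2.minAreaRect(q[:,:2].astype(np.float32)) if len(q)>3 else '')
```

```text
turn [-0.02 -0.03  0.09] shift [ 3.95 -3.06  0.02] t 1.8 [ 0.459  -0.3017  0.3597] F [-0.3 -0.4  0. ] gap 0.0856
35 [ 0.5733273  -0.15340275  0.2719443 ] ((0.5732728242874146, -0.15256693959236145), (0.0015339310048148036, 0.010899131186306477), 8.341842651367188)
629 [ 0.48608602 -0.17098587  0.10979755] ((0.48607152700424194, -0.17078383266925812), (0.027099767699837685, 0.02870389074087143), 11.75477123260498)
```

View pics/w1.png

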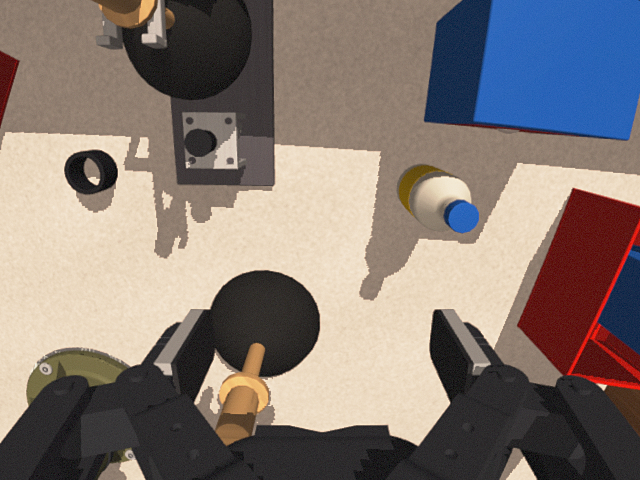

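The wrist view shows the hanging grip at the top left (130,10), the knob at (200,142), and the table look-alike at (260,325), clear of the path. Continuing.

Emit:
move_arm:
  motion: [0, 0, 0.1, 1.2, -0.93, 0, -1, 0, 0, 0.1, 2, -1.55, 0, -1, 0, 0, 0.1, 3, -2.3, 0, -1, 0, 0, 0.1, 3.3, -3.1, 0, -1, 0, 0, 0.1, 3.3, -3.1, 0, -1, 0, 0, 0.1, 3.3, -3.1, 0, -1, 0, 0, 0.1, 3.3, -3.1, 0, -1]

```text
time_s: 2.55
eef_pos: [0.5573, -0.1635, 0.3593]
tcp_rot: [0.996, 0.094, -0.0, 0.001]
contact_force: [-1.1, 0.1, -0.5]
finger_gap: 0.0854
```

Run:
```python
from h import *
units([.587,-.148,.36],.205)
p,d=ctrl.read_camera("wrist"); m=ctrl.camera_model("wrist"); cv2.imwrite("pics/w2.png",p[:,:,::-1])
P=cloud("wrist",d,m)
for lo,hi in ((.274,.295),(.236,.25)):
    k=(P[...,2]>lo)&(P[...,2]<hi)&(np.hypot(P[...,0]-.587,P[...,1]+.148)<.03)
    q=P[k]; print(len(q), q.mean(0) if len(q) else '', cv2.minAreaRect(q[:,:2].astype(np.float32)) if len(q)>3 else '')
```

```text
turn [ 0.01  0.01 -0.12] shift [ 0.8  -0.24 -0.02] t 2.55 [ 0.5573 -0.1635  0.3593] F [-1.1  0.1 -0.5] gap 0.0854
1485 [ 0.58847402 -0.14569492  0.28301499] ((0.5876808762550354, -0.1456459015607834), (0.0249545406550169, 0.025121716782450676), 14.32508373260498)
1398 [ 0.59139833 -0.14741779  0.24090406] ((0.5860010981559753, -0.14604580402374268), (0.05542367696762085, 0.040349267423152924), 11.213909149169922)
```

View pics/w2.png

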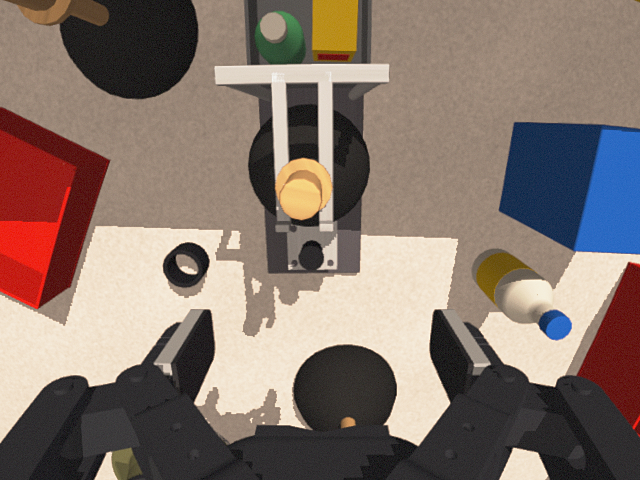

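The grip is at wrist pixel (300,190), at (0.5875,-0.147) with its top at 0.283. I'll align over it, then go down.

Emit:
move_arm:
  motion: [0, 0, -0.12, 0.8, -0.27, 0, -1, 0, 0, -0.12, 0.8, -0.27, 0, -1, 0, 0, -0.12, 0.8, -0.27, 0.6, -1, 0, 0, -0.12, 0.8, -0.27, 1.4, -1, 0, 0, -0.12, 0.8, -0.27, 2.1, -1, 0, 0, -0.12, 0.8, -0.27, 2.5, -1, 0, 0, -0.12, 0.8, -0.27, 2.75, -1, 0, 0, -0.12, 0.8, -0.27, 2.75, -1, 0, 0, -0.12, 0.8, -0.27, 2.75, -1]

```text
time_s: 3.5
eef_pos: [0.5876, -0.1452, 0.2501]
tcp_rot: [0.995, 0.103, 0.001, 0.0]
contact_force: [-0.3, 0.1, -0.6]
finger_gap: 0.0854
```

Run:
```python
from h import *
units([.5875,-.147,.249],.205)
```

```text
turn [ 0.   -0.01  0.01] shift [-0.01  0.04  0.03] t 3.5 [ 0.5876 -0.1452  0.2501] F [-0.3  0.1 -0.6] gap 0.0854
```

Emit:
move_arm:
  motion: [0, 0, 0, 0, 0.03, 0.03, 0, 0, 0, 0, 0, 0.03, 0.03, 0.6, 0, 0, 0, 0, 0.03, 0.03, 1, 0, 0, 0, 0, 0.03, 0.03, 1, 0, 0, 0, 0, 0.03, 0.03, 1, 0, 0, 0, 0, 0.03, 0.03, 1, 0, 0, 0, 0, 0.03, 0.03, 1, 0, 0, 0, 0, 0.03, 0.03, 1]
  force: 50

```text
time_s: 4.3
eef_pos: [0.5878, -0.1455, 0.2485]
tcp_rot: [0.995, 0.104, 0.0, 0.0]
contact_force: [-1.0, 1.5, 5.3]
finger_gap: 0.025
```

Emit:
move_arm:
  motion: [0, 0, 0, 0, 0, -0.15, 1, 0, 0, 0, 0, 0, -0.35, 1, 0, 0, 0, 0, 0, -0.55, 1, 0, 0, 0, 0, 0, -0.65, 1, 0, 0, 0, 0, 0, -0.65, 1, 0, 0, 0, 0, 0, -0.65, 1, 0, 0, 0, 0, 0, -0.65, 1]

```text
time_s: 5.0
eef_pos: [0.5874, -0.1457, 0.2737]
tcp_rot: [0.995, 0.104, -0.0, -0.0]
contact_force: [-1.0, -0.5, -2.8]
finger_gap: 0.0249
```

Run:
```python
from h import *
units([.4875,-.167,.275],.205)
p,d=ctrl.read_camera("scene"); cv2.imwrite("pics/s3.png",cv2.resize(p[180:400,150:450,::-1],None,fx=2.5,fy=2.5))
```

```text
turn [-0.    0.    0.02] shift [-2.55  0.01 -0.03] t 5.0 [ 0.5874 -0.1457  0.2737] F [-1.  -0.5 -2.8] gap 0.0249
```

View pics/s3.png

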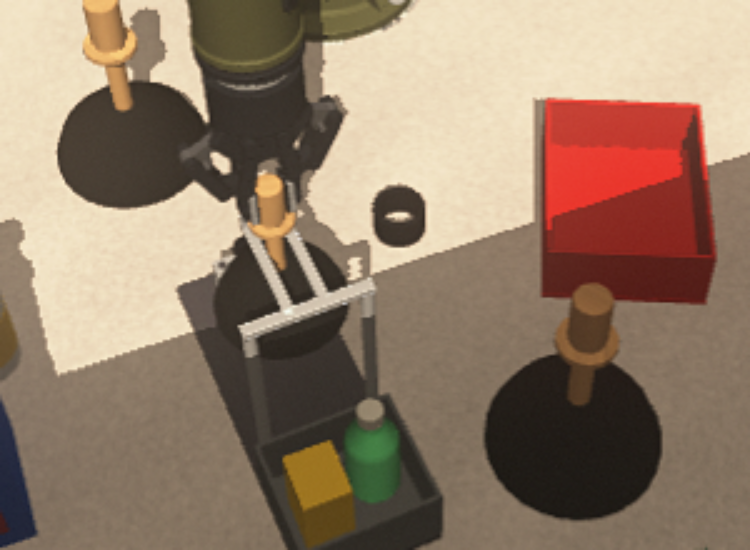

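The force reads -2.8 N, matching the object's weight, and the unblocker hangs upright in the jaws above the fork. Sliding it off towards -x.

Emit:
move_arm:
  motion: [0, 0, 0, -0.3, 0, -0.05, 1, 0, 0, 0, -0.7, 0, -0.05, 1, 0, 0, 0, -1.1, 0, -0.05, 1, 0, 0, 0, -1.5, 0, -0.05, 1, 0, 0, 0, -1.9, 0, -0.05, 1, 0, 0, 0, -2.3, 0, -0.05, 1, 0, 0, 0, -2.6, 0, -0.05, 1, 0, 0, 0, -2.6, 0, -0.05, 1, 0, 0, 0, -2.6, 0, -0.05, 1]

```text
time_s: 5.95
eef_pos: [0.486, -0.1671, 0.2765]
tcp_rot: [0.995, 0.103, 0.0, 0.0]
contact_force: [0.5, -0.6, -1.9]
finger_gap: 0.0248
```

Run:
```python
from h import *
units([.457,.226,.275],.205)
```

```text
turn [ 0.   -0.01  0.02] shift [ 1.31 -9.77  0.03] t 5.95 [ 0.486  -0.1671  0.2765] F [ 0.5 -0.6 -1.9] gap 0.0248
```

Emit:
move_arm:
  motion: [0, 0, 0, 0, -0.3, -0.2, 1, 0, 0, 0, 0.1, -1, -0.4, 1, 0, 0, 0, 0.2, -1.8, -0.4, 1, 0, 0, 0, 0.3, -2.6, -0.4, 1, 0, 0, 0, 0.4, -3.4, -0.4, 1, 0, 0, 0, 0.5, -4.2, -0.4, 1, 0, 0, 0, 0.6, -5, -0.4, 1, 0, 0, 0, 0.75, -5.8, -0.4, 1, 0, 0, 0, 0.85, -6.5, -0.4, 1, 0, 0, 0, 0.9, -7, -0.4, 1]

```text
time_s: 6.95
eef_pos: [0.4629, 0.1182, 0.2928]
tcp_rot: [0.994, 0.105, 0.0, -0.001]
contact_force: [0.6, -1.2, -3.0]
finger_gap: 0.0249
```

Emit:
move_arm:
  motion: [0, 0, 0, 0.05, -0.6, 0, 1, 0, 0, 0, 0.2, -1.3, 0, 1, 0, 0, 0, 0.3, -2, 0, 1, 0, 0, 0, 0.35, -2.5, 0, 1, 0, 0, 0, 0.4, -2.7, 0, 1, 0, 0, 0, 0.4, -2.75, 0, 1, 0, 0, 0, 0.4, -2.75, 0, 1, 0, 0, 0, 0.4, -2.75, 0, 1]

```text
time_s: 7.75
eef_pos: [0.4566, 0.2241, 0.2921]
tcp_rot: [0.995, 0.103, -0.0, 0.0]
contact_force: [-0.2, -0.3, -1.7]
finger_gap: 0.0248
```

Run:
```python
from h import *
units([.457,.226,.136],.205)
p,d=ctrl.read_camera("top"); P=cloud("top",d); cv2.imwrite("pics/t4.png",cv2.resize(p[150:380,130:400,::-1],None,fx=2.5,fy=2.5))
p,d=ctrl.read_camera("wrist"); cv2.imwrite("pics/w4.png",p[:,:,::-1])
p,d=ctrl.read_camera("scene"); cv2.imwrite("pics/s4.png",cv2.resize(p[150:400,220:520,::-1],None,fx=2.4,fy=2.4))
```

```text
turn [0.01 0.   0.01] shift [ 0.02 -0.05  3.9 ] t 7.75 [0.4566 0.2241 0.2921] F [-0.2 -0.3 -1.7] gap 0.0248
```

View pics/w4.png

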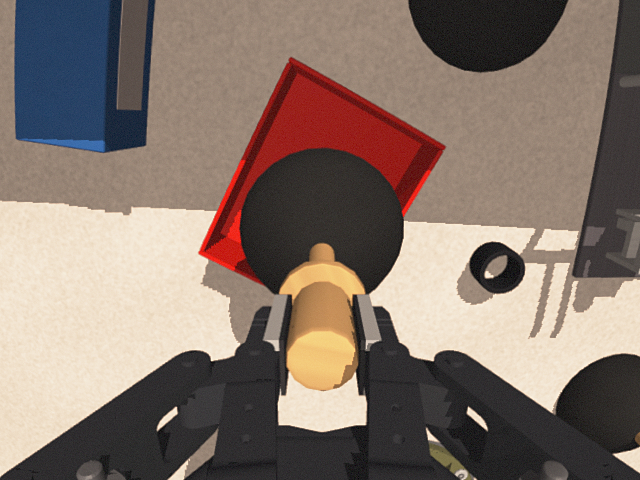

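View pics/s4.png

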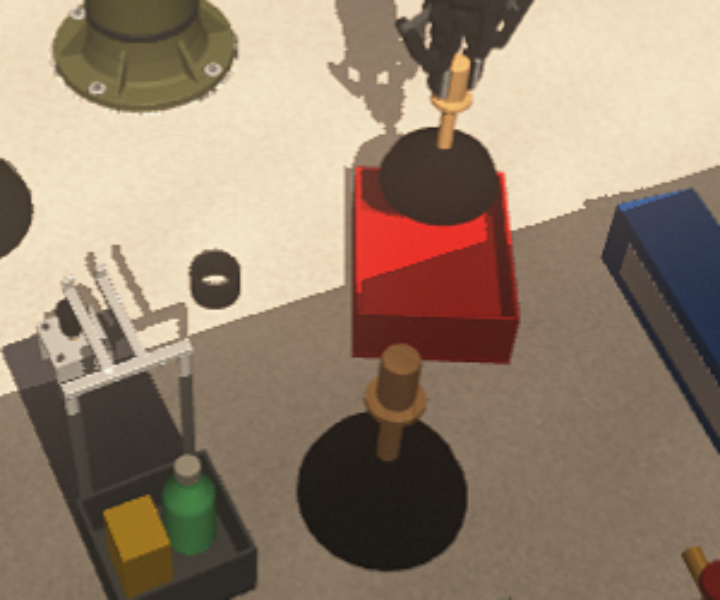

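View pics/t4.png

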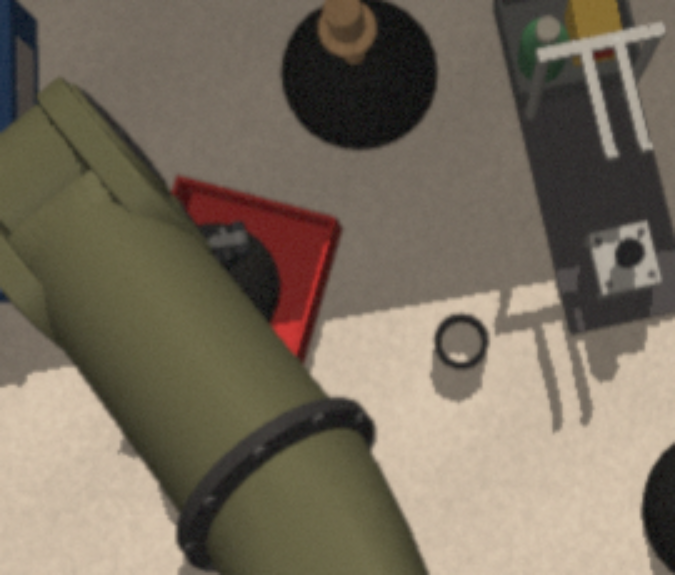

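The unblocker hangs upright over the bin; its cup is at wrist pixel (322,225). I'll check the bin overlay in the wrist picture and the arm's clearance over the film box before lowering.

Run:
```python
from h import *
p,d=ctrl.read_camera("wrist"); m=ctrl.camera_model("wrist"); P=cloud("wrist",d,m); img=p[:,:,::-1].copy()
c,s=np.cos(-.286),np.sin(-.286)
for z in (.075,0.):
    u=proj("wrist",[[.457+c*x-s*y,.226+s*x+c*y,z] for x,y in ((.105,.0825),(.105,-.0825),(-.105,-.0825),(-.105,.0825))],m)
    cv2.polylines(img,[u.astype(np.int32)],True,(0,255,0),1)
cv2.imwrite("pics/w5.png",img)
mk=np.zeros((480,640),bool); mk[150:300,240:405]=1
k=mk&(P[...,2]>.14)&(P[...,2]<.235)&(np.hypot(P[...,0]-.457,P[...,1]-.226)<.1)
q=P[k]; print(len(q),q.min(0),q.max(0))
p,d=ctrl.read_camera("top");T=cloud("top",d)
g=T[150:320,130:230]; print("arm z range over film side", np.percentile(g[...,2][g[...,2]>.2],[1,50,99]))
q=ctrl.sense()['q'];print(np.round(q,3))
```

```text
17250 [0.41032342 0.16417329 0.16325606] [0.51626585 0.28323198 0.23499655]
arm z range over film side [0.352933   0.71589941 0.76627546]
[-0.095  0.306 -0.561  1.692  0.173  1.193 -2.064]
```

View pics/w5.png

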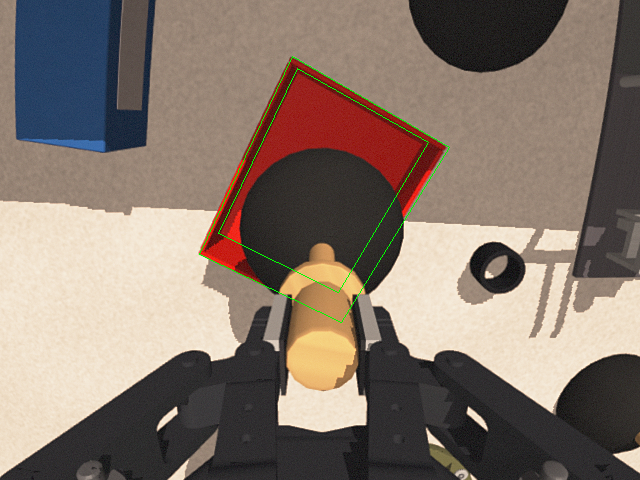

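The bin overlay fits exactly, the cup's axis is at about (0.456,0.224), and the arm is high above the film box. Lowering.

Emit:
move_arm:
  motion: [0, 0, 0, 0, -0.05, 0.3, 1, 0, 0, 0, 0, -0.05, 0.8, 1, 0, 0, 0, 0, -0.05, 1.3, 1, 0, 0, 0, 0, -0.05, 1.8, 1, 0, 0, 0, 0, -0.05, 2.3, 1, 0, 0, 0, 0, -0.05, 2.8, 1, 0, 0, 0, 0, -0.05, 3.3, 1, 0, 0, 0, 0, -0.05, 3.6, 1, 0, 0, 0, 0, -0.05, 3.75, 1, 0, 0, 0, 0, -0.05, 3.75, 1]

```text
time_s: 9.0
eef_pos: [0.4556, 0.2271, 0.1415]
tcp_rot: [0.995, 0.104, -0.001, 0.0]
contact_force: [-0.5, 0.0, -2.8]
finger_gap: 0.0248
```

Emit:
move_arm:
  motion: [0, 0, 0, 0, 0, 0.05, 1, 0, 0, 0, 0, 0, 0.1, 1, 0, 0, 0, 0, 0, 0.15, 1, 0, 0, 0, 0, 0, 0.2, 1, 0, 0, 0, 0, 0, 0.2, 1]

```text
time_s: 9.5
eef_pos: [0.4558, 0.2271, 0.134]
tcp_rot: [0.995, 0.104, -0.0, 0.0]
contact_force: [-0.2, -0.5, -3.5]
finger_gap: 0.0247
```

Run:
```python
from h import *
units([.457,.226,.1335],.205)
p,d=ctrl.read_camera("scene"); cv2.imwrite("pics/s6.png",cv2.resize(p[150:400,220:520,::-1],None,fx=2.4,fy=2.4))
```

```text
turn [0.   0.   0.02] shift [0.02 0.03 0.01] t 9.5 [0.4558 0.2271 0.134 ] F [-0.2 -0.5 -3.5] gap 0.0247
```

View pics/s6.png

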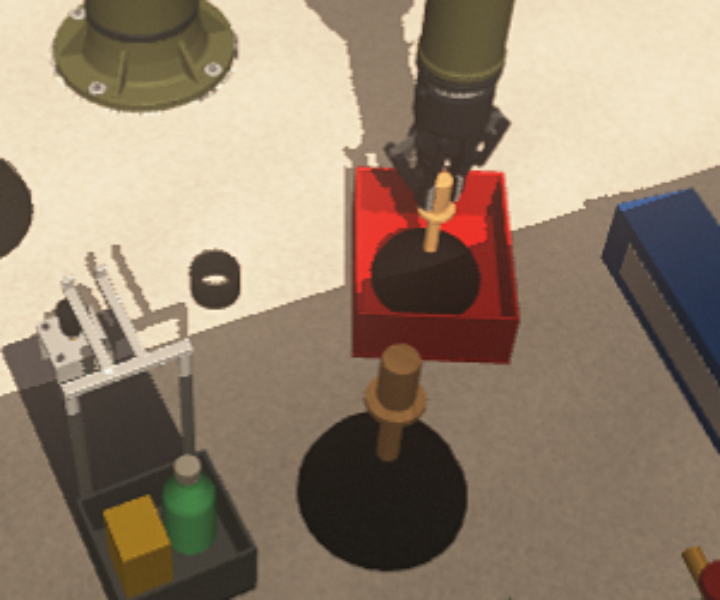

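The cup is inside the bin at (425,275) and the force still shows its weight, so it hasn't touched the floor yet. Lowering in 1 mm steps.

Emit:
move_arm:
  motion: [0, 0, 0, 0, 0, 0.025, 1, 0, 0, 0, 0, 0, 0.05, 1, 0, 0, 0, 0, 0, 0.05, 1]

```text
time_s: 9.85
eef_pos: [0.4559, 0.2277, 0.1334]
tcp_rot: [0.995, 0.104, 0.001, -0.0]
contact_force: [-3.4, -1.1, 10.5]
finger_gap: 0.0244
```

Emit:
move_arm:
  motion: [0, 0, 0, 0, 0, 0.025, 1, 0, 0, 0, 0, 0, 0.05, 1, 0, 0, 0, 0, 0, 0.05, 1]

```text
time_s: 10.15
eef_pos: [0.456, 0.2277, 0.1333]
tcp_rot: [0.995, 0.104, 0.002, 0.0]
contact_force: [-8.6, -5.3, 32.6]
finger_gap: 0.0244
```

It's on the floor; the last step pressed to 32 N. I'll back off 2.5 mm, then open.

Emit:
move_arm:
  motion: [0, 0, 0, 0, 0, -0.06, 1, 0, 0, 0, 0, 0, -0.065, 1, 0, 0, 0, 0, 0, -0.065, 0.2, 0, 0, 0, 0, 0, -0.065, -0.3, 0, 0, 0, 0, 0, -0.065, -1, 0, 0, 0, 0, 0, -0.065, -1, 0, 0, 0, 0, 0, -0.065, -1, 0, 0, 0, 0, 0, -0.065, -1]

```text
time_s: 10.95
eef_pos: [0.4559, 0.2272, 0.1326]
tcp_rot: [0.995, 0.104, -0.0, -0.0]
contact_force: [-0.1, -0.2, 0.1]
finger_gap: 0.0855
```

Emit:
move_arm:
  motion: [0, 0, 0, 0, 0, -0.4, -1, 0, 0, 0, 0, 0, -1, -1, 0, 0, 0, 0, 0, -1.8, -1, 0, 0, 0, 0, 0, -2.6, -1, 0, 0, 0, 0, 0, -3, -1, 0, 0, 0, 0, 0, -3, -1]

```text
time_s: 11.55
eef_pos: [0.4569, 0.228, 0.255]
tcp_rot: [0.995, 0.104, 0.002, -0.001]
contact_force: [0.0, -0.1, 0.6]
finger_gap: 0.0855
```

Run:
```python
from h import *
units([.486,-.1695,.22],.205)
p,d=ctrl.read_camera("scene"); cv2.imwrite("pics/s7.png",cv2.resize(p[150:400,220:520,::-1],None,fx=2.4,fy=2.4))
p,d=ctrl.read_camera("wrist"); m=ctrl.camera_model("wrist"); P=cloud("wrist",d,m); cv2.imwrite("pics/w7.png",p[:,:,::-1])
k=(P[...,2]>.155)&(P[...,2]<.185)&(np.hypot(P[...,0]-.457,P[...,1]-.226)<.04)
q=P[k]; print(len(q),q.mean(0) if len(q) else '')
```

```text
turn [-0.01 -0.03  0.02] shift [-1.34  9.87  0.86] t 11.55 [0.4569 0.228  0.255 ] F [ 0.  -0.1  0.6] gap 0.0855
1295 [0.45752355 0.22699433 0.16647653]
```

View pics/s7.png

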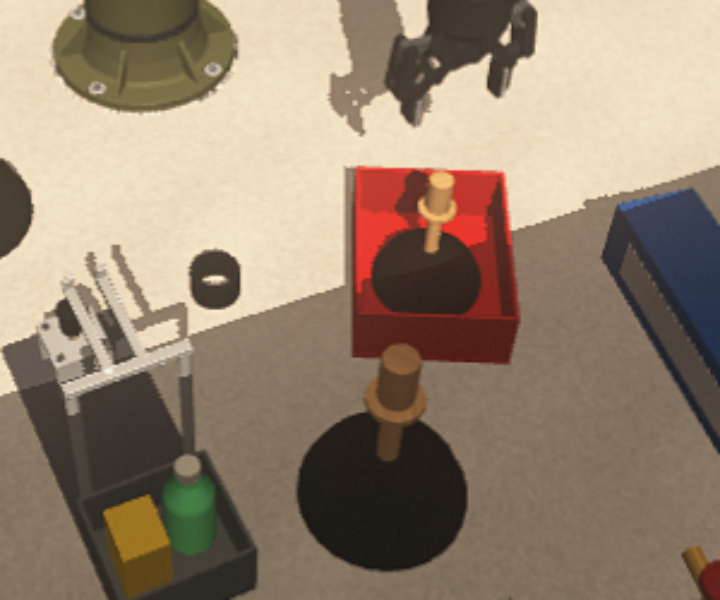

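View pics/w7.png

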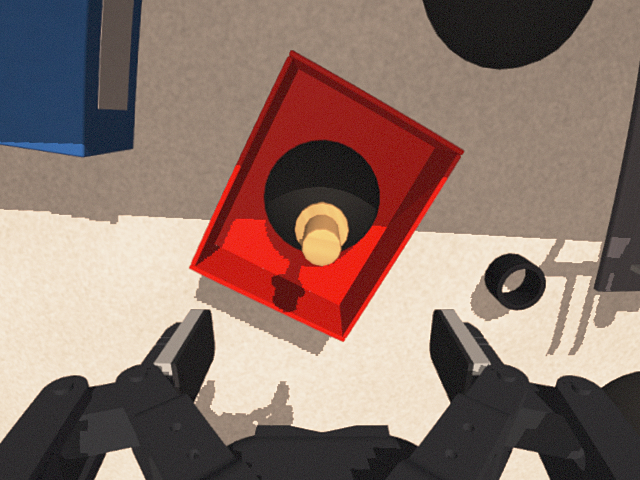

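The unblocker stands upright in the bin, released: top centre at (0.4575,0.227,0.1665). Moving at height to the knob and checking the camera mount's clearance to the hook tips.

Emit:
move_arm:
  motion: [0, 0, 0, -0.1, 0.6, -0.5, -1, 0, 0, 0, -0.2, 1.7, -0.5, -1, 0, 0, 0, -0.35, 2.8, -0.5, -1, 0, 0, 0, -0.5, 3.9, -0.5, -1, 0, 0, 0, -0.7, 5, -0.5, -1, 0, 0, 0, -0.85, 6.1, -0.5, -1, 0, 0, 0, -1, 7.2, -0.5, -1, 0, 0, 0, -1.15, 8.3, -0.5, -1, 0, 0, 0, -1.3, 9.2, -0.5, -1, 0, 0, 0, -1.34, 9.87, -0.5, -1]

```text
time_s: 12.65
eef_pos: [0.4835, -0.1733, 0.271]
tcp_rot: [0.995, 0.102, -0.002, -0.0]
contact_force: [0.2, 0.6, -0.3]
finger_gap: 0.0852
```

Emit:
move_arm:
  motion: [0, 0, 0, 0, 0, 0, -1, 0, 0, 0, 0, 0, 0, -1]

```text
time_s: 12.85
eef_pos: [0.4842, -0.1702, 0.2712]
tcp_rot: [0.995, 0.103, -0.001, -0.001]
contact_force: [-0.4, 0.8, -0.2]
finger_gap: 0.0853
```

Run:
```python
from h import *
units([.486,-.1695,.16],.205)
m=ctrl.camera_model("wrist"); s=ctrl.sense(); C=-np.array(m['R']).T@np.array(m['t'])
print("cam in tool",Ro.from_quat(s['tcp_rot']).inv().apply(C-s['eef_pos']),"q",np.round(s['q'],2))
p,d=ctrl.read_camera("scene"); cv2.imwrite("pics/s8.png",cv2.resize(p[150:400,150:450,::-1],None,fx=2.4,fy=2.4))
p,d=ctrl.read_camera("wrist"); m=ctrl.camera_model("wrist"); P=cloud("wrist",d,m); cv2.imwrite("pics/w8.png",p[:,:,::-1])
k=(P[...,2]>.102)&(P[...,2]<.12)&(np.hypot(P[...,0]-.486,P[...,1]+.1695)<.03)
q=P[k]; print(len(q),q.mean(0) if len(q) else '',cv2.minAreaRect(q[:,:2].astype(np.float32)) if len(q)>3 else '')
```

```text
turn [-0.01  0.01  0.01] shift [ 0.05 -0.    2.78] t 12.85 [ 0.4842 -0.1702  0.2712] F [-0.4  0.8 -0.2] gap 0.0853
cam in tool [ 0.07755941  0.00091421 -0.14317737] q [ 0.58  0.31 -0.4   1.72  0.13  1.14 -1.22]
923 [ 0.48878999 -0.16495462  0.11088276] ((0.4889774024486542, -0.16494083404541016), (0.028083868324756622, 0.027315424755215645), 11.449832916259766)
```

View pics/s8.png

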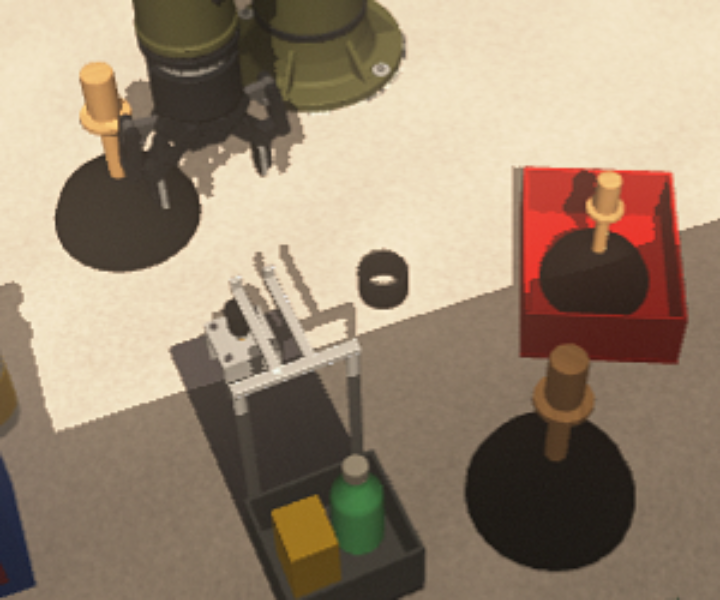

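View pics/w8.png

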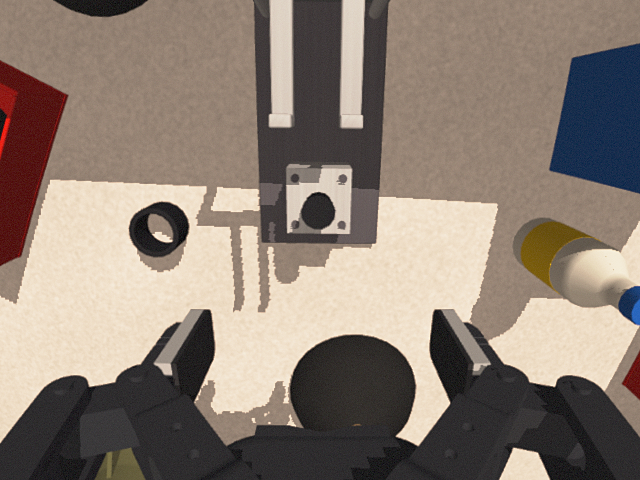

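The wrist camera sits 78 mm to the tool's +x side at the hook tips' height. I'll do a half turn so that side faces away from the hook; q7 = -1.22, so there's range for it.

Emit:
move_arm:
  motion: [0, 0, 1, 0, 0, 0, -1, 0, 0, 2, 0, 0, 0, -1, 0, 0, 3, 0, 0, 0, -1, 0, 0, 4, 0, 0, 0, -1, 0, 0, 5, 0, 0, 0, -1, 0, 0, 6, 0, 0, 0, -1, 0, 0, 7, 0, 0, 0, -1, 0, 0, 7.5, 0, 0, 0, -1]

```text
time_s: 13.75
eef_pos: [0.4849, -0.1684, 0.2726]
tcp_rot: [0.913, -0.409, -0.0, -0.0]
contact_force: [-0.4, 0.7, -0.3]
finger_gap: 0.0851
```

Run:
```python
from h import *
units([.487,-.1675,.16],.205-np.pi); print(np.round(ctrl.sense()['q'],2))
```

```text
turn [ 0.  0. 15.] shift [ 0.02 -0.05  2.82] t 13.75 [ 0.4849 -0.1684  0.2726] F [-0.4  0.7 -0.3] gap 0.0851
[ 0.42  0.3  -0.18  1.72  0.06  1.13 -2.19]
```

A positive turn lowers q7, towards its limit, so I'll turn the other way.

Emit:
move_arm:
  motion: [0, 0, -1, 0, 0, 0, -1, 0, 0, -2, 0, 0, 0, -1, 0, 0, -3, 0, 0, 0, -1, 0, 0, -4, 0, 0, 0, -1, 0, 0, -5, 0, 0, 0, -1, 0, 0, -6, 0, 0, 0, -1, 0, 0, -7, 0, 0, 0, -1, 0, 0, -8, 0, 0, 0, -1, 0, 0, -9, 0, 0, 0, -1, 0, 0, -10, 0, 0, 0, -1]

```text
time_s: 14.75
eef_pos: [0.4849, -0.1685, 0.2726]
tcp_rot: [0.96, 0.279, -0.0, -0.0]
contact_force: [0.3, -0.3, -0.5]
finger_gap: 0.0853
```

Emit:
move_arm:
  motion: [0, 0, -1, 0, 0, 0, -1, 0, 0, -2, 0, 0, 0, -1, 0, 0, -3, 0, 0, 0, -1, 0, 0, -4, 0, 0, 0, -1, 0, 0, -5, 0, 0, 0, -1, 0, 0, -6, 0, 0, 0, -1, 0, 0, -7, 0, 0, 0, -1, 0, 0, -8, 0, 0, 0, -1, 0, 0, -9, 0, 0, 0, -1, 0, 0, -10, 0, 0, 0, -1]

```text
time_s: 15.75
eef_pos: [0.4849, -0.1685, 0.2727]
tcp_rot: [0.556, 0.831, -0.0, -0.0]
contact_force: [-0.4, -0.3, -0.9]
finger_gap: 0.0854
```

Run:
```python
from h import *
units([.487,-.1675,.16],.205-np.pi); print(np.round(ctrl.sense()['q'],2))
```

```text
turn [ 0.   -0.   -9.92] shift [0.   0.06 2.82] t 15.75 [ 0.4849 -0.1685  0.2727] F [-0.4 -0.3 -0.9] gap 0.0854
[ 0.85  0.37 -0.8   1.72  0.28  1.18  0.36]
```

Emit:
move_arm:
  motion: [0, 0, -1, 0, 0, 0, -1, 0, 0, -2, 0, 0, 0, -1, 0, 0, -3, 0, 0, 0, -1, 0, 0, -4, 0, 0, 0, -1, 0, 0, -5, 0, 0, 0, -1, 0, 0, -6, 0, 0, 0, -1, 0, 0, -7, 0, 0, 0, -1, 0, 0, -8, 0, 0, 0, -1, 0, 0, -9, 0, 0, 0, -1, 0, 0, -9.92, 0, 0, 0, -1]

```text
time_s: 16.75
eef_pos: [0.4848, -0.1687, 0.2727]
tcp_rot: [-0.102, 0.995, -0.0, -0.0]
contact_force: [0.3, 0.1, -0.3]
finger_gap: 0.0856
```

Run:
```python
from h import *
units([.487,-.1675,.078],.205-np.pi); print(np.round(ctrl.sense()['q'],2))
p,d=ctrl.read_camera("scene"); cv2.imwrite("pics/s9.png",cv2.resize(p[100:400,110:410,::-1],None,fx=2,fy=2))
p,d=ctrl.read_camera("top"); cv2.imwrite("pics/t9.png",p[:,:,::-1]);P=cloud("top",d)
w=P[...,2]
```

```text
turn [-0. -0. -0.] shift [-0.06  0.02  4.87] t 16.75 [ 0.4848 -0.1687  0.2727] F [ 0.3  0.1 -0.3] gap 0.0856
[ 1.05  0.48 -1.18  1.71  0.47  1.26  1.54]
```

View pics/s9.png

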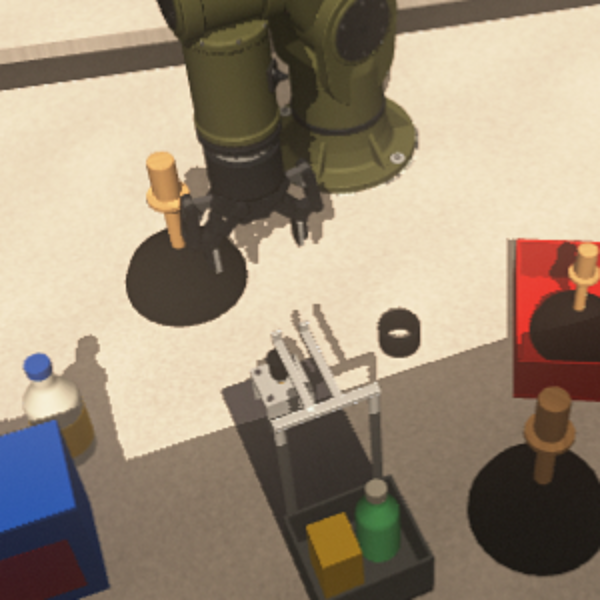

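View pics/t9.png

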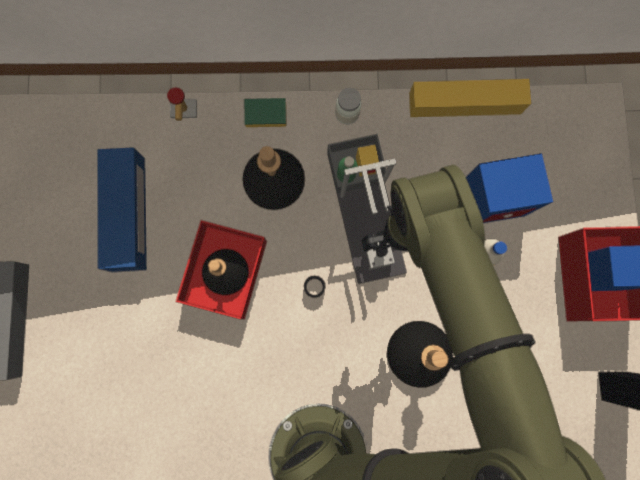

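The top view shows the arm now coming round from the right, over the spray and tabs. I'll check its height there before descending.

Run:
```python
from h import *
p,d=ctrl.read_camera("top");P=cloud("top",d)
for u,v in ((400,205),(440,190),(465,185),(470,215),(460,260),(480,300),(500,340),(520,400),(580,460),(450,340)):
    print((u,v),np.round(P[v,u],3))
```

```text
(400, 205) [ 0.477 -0.122  0.661]
(440, 190) [ 0.493 -0.175  0.676]
(465, 185) [ 0.499 -0.208  0.68 ]
(470, 215) [ 0.455 -0.21   0.689]
(460, 260) [ 0.393 -0.188  0.706]
(480, 300) [ 0.341 -0.204  0.724]
(500, 340) [ 0.294 -0.215  0.751]
(520, 400) [ 0.229 -0.226  0.769]
(580, 460) [ 0.167 -0.281  0.777]
(450, 340) [ 0.293 -0.171  0.697]
```

The arm's top is at 0.66 m or higher, so there's plenty of room. Descending around the knob.

Emit:
move_arm:
  motion: [0, 0, 0, -0.06, 0.02, 0.6, -1, 0, 0, 0, -0.06, 0.02, 1.4, -1, 0, 0, 0, -0.06, 0.02, 2.2, -1, 0, 0, 0, -0.06, 0.02, 3, -1, 0, 0, 0, -0.06, 0.02, 3.6, -1, 0, 0, 0, -0.06, 0.02, 4.1, -1, 0, 0, 0, -0.06, 0.02, 4.5, -1, 0, 0, 0, -0.06, 0.02, 4.7, -1, 0, 0, 0, -0.06, 0.02, 4.8, -1, 0, 0, 0, -0.06, 0.02, 4.8, -1]

```text
time_s: 17.9
eef_pos: [0.4872, -0.1688, 0.0808]
tcp_rot: [-0.098, 0.995, -0.0, 0.0]
contact_force: [-0.1, -0.0, 0.6]
finger_gap: 0.0854
```

Run:
```python
from h import *
units([.487,-.1675,.078],.205-np.pi)
p,d=ctrl.read_camera("scene"); cv2.imwrite("pics/s10.png",cv2.resize(p[180:380,170:370,::-1],None,fx=3,fy=3))
p,d=ctrl.read_camera("wrist"); cv2.imwrite("pics/w10.png",p[:,:,::-1])
```

```text
turn [-0.    0.   -0.06] shift [-0.    0.03  0.07] t 17.9 [ 0.4872 -0.1688  0.0808] F [-0.1 -0.   0.6] gap 0.0854
```

View pics/w10.png

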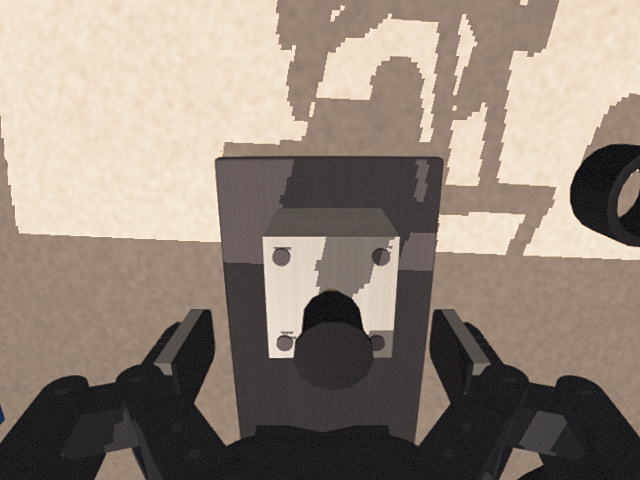

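View pics/s10.png

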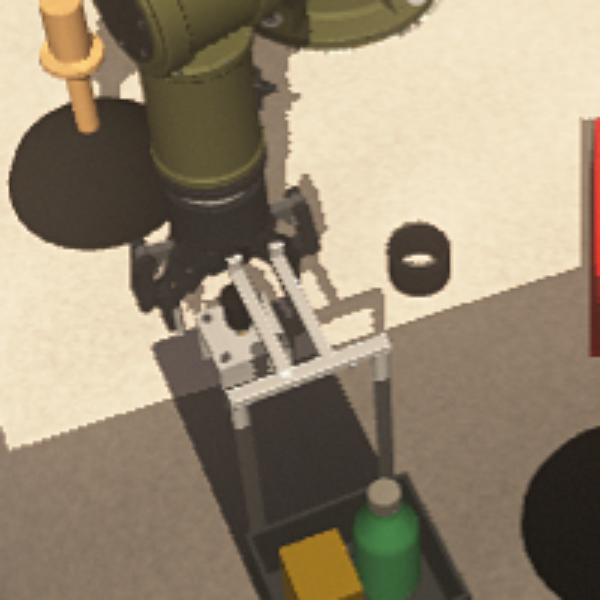

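The knob at (333,350) sits between the open fingers, slightly right of centre (322). Measuring the offset.

Run:
```python
from h import *
s=ctrl.sense(); m=ctrl.camera_model("wrist"); p,d=ctrl.read_camera("wrist"); P=cloud("wrist",d,m)
k=np.zeros((480,640),bool); k[280:395,285:385]=1
k&=(P[...,2]>.105)&(P[...,2]<.118); q=P[k]
r=cv2.minAreaRect(q[:,:2].astype(np.float32)); print(len(q),np.median(q[:,2]),r)
c=np.array([*r[0],.11]); print("knob in tool mm",1000*Ro.from_quat(s['tcp_rot']).inv().apply(c-s['eef_pos']))
```

```text
4574 0.11060069473052138 ((0.48832035064697266, -0.16564033925533295), (0.02950933575630188, 0.02825000137090683), 15.647266387939453)
knob in tool mm [ -1.42448312   3.00632994 -28.63586188]
```

Emit:
move_arm:
  motion: [0, 0, 0, -0.03, 0.07, 0.1, -1, 0, 0, 0, -0.03, 0.07, 0.1, -0.5, 0, 0, 0, -0.03, 0.07, 0.1, 0.2, 0, 0, 0, -0.03, 0.07, 0.1, 0.6, 0, 0, 0, -0.03, 0.07, 0.1, 1, 0, 0, 0, -0.03, 0.07, 0.1, 1, 0, 0, 0, -0.03, 0.07, 0.1, 1, 0, 0, 0, -0.03, 0.07, 0.1, 1, 0, 0, 0, -0.03, 0.07, 0.1, 1]
  force: 80

```text
time_s: 18.95
eef_pos: [0.4875, -0.1648, 0.0771]
tcp_rot: [-0.099, 0.995, 0.001, 0.0]
contact_force: [-3.3, 2.5, 5.8]
finger_gap: 0.0252
```

Gripped at 25 mm. Pulling up in small steps.

Emit:
move_arm:
  motion: [0, 0, 0, 0, 0, -0.08, 1, 0, 0, 0, 0, 0, -0.16, 1, 0, 0, 0, 0, 0, -0.24, 1, 0, 0, 0, 0, 0, -0.32, 1, 0, 0, 0, 0, 0, -0.38, 1, 0, 0, 0, 0, 0, -0.42, 1, 0, 0, 0, 0, 0, -0.42, 1, 0, 0, 0, 0, 0, -0.42, 1]

```text
time_s: 19.75
eef_pos: [0.4874, -0.1648, 0.0929]
tcp_rot: [-0.099, 0.995, 0.001, -0.0]
contact_force: [2.1, 4.9, -10.2]
finger_gap: 0.0251
```

Run:
```python
from h import *
s=ctrl.sense(); m=ctrl.camera_model("wrist"); p,d=ctrl.read_camera("wrist"); P=cloud("wrist",d,m); cv2.imwrite("pics/w11.png",p[:,:,::-1])
k=np.zeros((480,640),bool); k[260:430,285:385]=1
k&=(P[...,2]>.100)&(P[...,2]<.145)&(np.hypot(P[...,0]-.488,P[...,1]+.165)<.012); q=P[k]
print(len(q),np.percentile(q[:,2],[5,50,95]),s['contact_force'],s['finger_gap'],s['eef_pos'])
```

```text
3791 [0.10666023 0.1261021  0.12704177] [  2.07714718   4.91455395 -10.22226099] 0.025142815873741158 [ 0.48745    -0.16476795  0.09289322]
```

View pics/w11.png

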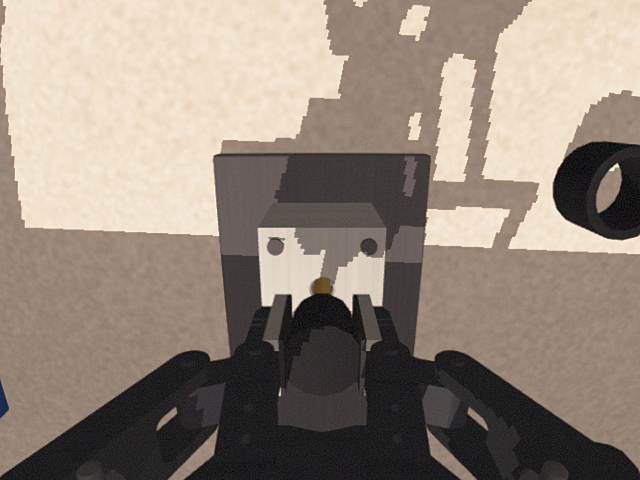

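The knob top is now at 0.126, up about 15.8 mm with a 10 N pull, so the knob follows the fingers without slipping. I'll go on to the stop.

Emit:
move_arm:
  motion: [0, 0, 0, 0, 0, -0.03, 1, 0, 0, 0, 0, 0, -0.05, 1, 0, 0, 0, 0, 0, -0.05, 1, 0, 0, 0, 0, 0, -0.05, 1]

```text
time_s: 20.2
eef_pos: [0.4874, -0.1648, 0.0948]
tcp_rot: [-0.098, 0.995, 0.001, -0.0]
contact_force: [2.2, 5.5, -11.5]
finger_gap: 0.025
```

Emit:
move_arm:
  motion: [0, 0, 0, 0, 0, -0.02, 1, 0, 0, 0, 0, 0, -0.02, 1, 0, 0, 0, 0, 0, -0.02, 1, 0, 0, 0, 0, 0, -0.02, 1]

```text
time_s: 20.6
eef_pos: [0.4874, -0.1648, 0.0954]
tcp_rot: [-0.099, 0.995, 0.001, -0.0]
contact_force: [3.2, 5.3, -14.2]
finger_gap: 0.0251
```

Run:
```python
from h import *
m=ctrl.camera_model("wrist"); p,d=ctrl.read_camera("wrist"); P=cloud("wrist",d,m)
k=np.zeros((480,640),bool); k[260:430,285:385]=1
k&=(P[...,2]>.115)&(P[...,2]<.145)&(np.hypot(P[...,0]-.488,P[...,1]+.165)<.012); print(np.percentile(P[k][:,2],[50,90]))
p,d=ctrl.read_camera("top"); cv2.imwrite("pics/t12.png",p[:,:,::-1])
P=cloud("top",d); k=(P[...,2]>.155)&(P[...,2]<.185)&(np.hypot(P[...,0]-.457,P[...,1]-.226)<.04); print("grip top",P[k].mean(0))
s=ctrl.sense(); print(s['time_s'],s['contact_force'],s['eef_pos'],s['finger_gap'])
```

```text
[0.12861252 0.1293028 ]
grip top [0.45348857 0.22258247 0.16617365]
20.7 [  3.62888414   5.25812688 -13.36650986] [ 0.48740582 -0.16482797  0.09539588] 0.025125770828893598
```

View pics/t12.png

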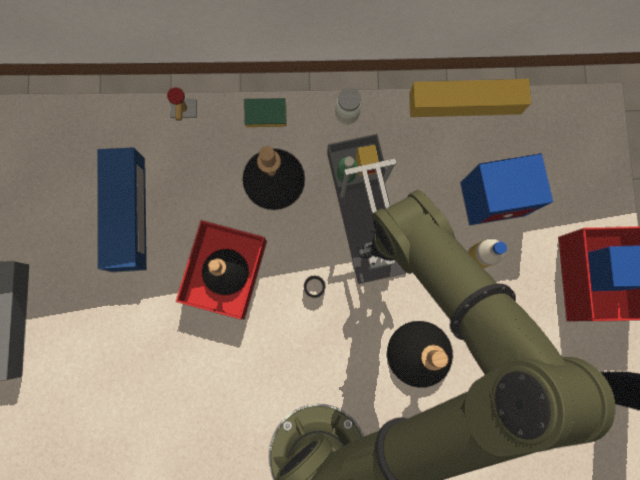

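The pin is at its stop: the knob top rose 18 mm and the pull exceeds the spring force. The unblocker stands in the bin at (222,270), and the bystanders look unmoved. Handing in.

Run:
```python
from station import ctrl
print(ctrl.job_done()); s=ctrl.sense(); print(s['time_s'],s['contact_force'],s['eef_pos'])
```

```text
the job is handed in; nothing more can be done
None
the job is handed in; nothing more can be done
```

I lifted the hanging (smallest) unblocker off its fork, stood it on its cup in the empty red bin and let go. Then I pulled the lock pin up to its stop and handed the job in at 20.7 s, still holding it; the hand-in gives no verdict.

**Last checks**
- **Pin:** the knob top rose from about 110.6 to 128.6 mm, roughly 18 mm. The pull was 13–14 N, more than the 11 N spring, so the pin is at its stop. The fingers were steady at a 25.1 mm opening, so there was no slip.
- **Unblocker:** it stands upright and released. Its grip top is about 166 mm high, against 168 mm expected. The wrist camera put it within 2 mm of the bin's centre. The top camera read about 4 mm away from that, still well inside the limits.
- **Bystanders:** in the last top view they look unmoved; I did not measure each one.

**What went less well**
- When I set the unblocker down, one step pressed it with about 32 N. I backed off before letting go.
- My first half turn over the knob went the wrong way and had to be reversed, which only cost time.
- One bin fit was contaminated, so I dropped it for the rim-only fit, which the wrist-camera overlay confirmed.

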